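Draw the bottom warming plate from its magazine

ROBOT

A 6-joint arm with a two-finger parallel gripper is mounted at the origin on the work surface. World frame = base frame: x ahead of the robot, y to its left, z up, the work surface at z = 0. Lengths are in m, angles in degrees, forces in N, time in s.
With the tool pointing down it reaches from about 0.275 to 0.975 m from the base axis. Payload 8.4 kg.
Tool frame: the origin (TCP) lies midway between the tips of the shut fingers; the grasp point (between the pads) lies 19 mm behind it (ctrl.tcp_to_grasp is the distance from the TCP to the grasp point, in m); y points along the fingers, z is the direction in which the jaws open and shut, and the axes are right-handed (so a half turn about y gives the same grasp; the last joint's range is limited). The gripper opens to 92 mm and grips with 3 to 60 N. Pads are 20 mm wide; open, the fingers measure 128 mm over their backs; the gripper's body (75 mm by 189 mm) begins 69 mm behind the grasp point.
Start: joints at [-68.778, 20.225, 93.587, -0, 66.188, -0.138], TCP at [0.228, -0.582, 0.215] pointing down, gripper open.
Joint ranges: [-150.9, 150.9], [-52.94, 120.26], [3.33, 152.33], [-74.26, 254.26], [0, 154.13], [-172.89, 172.89]. Speed limits (degrees/s): [127.2, 127.2, 159.86, 180, 180, 180].

INTERFACE

Orientations are given as a 3x3 rotation matrix whose columns are the frame's x, y, z axes.
In Python, from cell import ctrl gives the robot as it stands. Calls block until the motion is done:
- ctrl.move_ptp(position, orientation): joint-space move of the TCP to a pose.
- ctrl.movel(position, orientation=None, rate=0.15, contact_N=None): straight line of the TCP; orientation=None keeps the orientation; rate is the mean speed in m/s. With contact_N (N) it stops when the force on the tool has changed by that much, and returns True; else False.
- ctrl.goto_joints(angles): joint-space move.
- ctrl.set_gripper(opening): opening from 0.0 (shut) to 1.0 (fully open); the grip force is fixed at half the most; returns when the fingers have stopped.
- ctrl.hold(seconds).
- ctrl.solve_ik(position, orientation): joint angles nearest the present ones, or None.
- ctrl.read_camera(name): name is "scene" or "top" or "wrist"; returns a dict with "frame" (480x640x3 uint8, red, green, blue), "depth" (480x640 float32, m along the optical axis (not along the pixel's ray), 0 where there is no reading), "fx", "fy", "cx", "cy" (pixels), "rvec" (rotation vector, rad) and "tvec" (3), from world to camera coordinates, as OpenCV has them; the wrist camera has in their place "tool_from_camera" (4x4, takes a point from camera to tool coordinates, whose origin is the TCP and whose axes are the tool frame's). Camera axes: x right, y down, z forward; pixel columns grow to the right and rows downward; lengths in m; the calibration is good to about 2 mm. A picture is of the moment at which its call begins: read the wrist's pose just before it.
A pose or a line that the arm cannot do raises ctrl.Unreachable and nothing moves.
- ctrl.hand_in(): hands the job in, once; it reports no verdict.
Readings, each from a call of its own:
- ctrl.current_t(): time.
- ctrl.current_q(): joint angles.
- ctrl.current_joint_velocities(): joint speeds.
- ctrl.current_joint_torque(): joint torques, N m.
- ctrl.current_position(): TCP position.
- ctrl.current_eef_rot(): TCP orientation.
- ctrl.current_wrist_force(): force on the tool from outside, world axes, zero at the start.
- ctrl.current_moment(): the same for the moment, N m.
- ctrl.current_finger_gap(): opening from 0.0 (shut) to 1.0 (fully open).
Only numpy, scipy, OpenCV 4.12 (cv2) and the standard library are available. Lean on these libraries where they do the work, as an engineer would, in place of code of your own. Each camera call takes 0.05 s, during which the arm holds its last target.

TASK

Pull the bottom warming plate, the one whose end sticks out of the slot, out of the grey magazine, leaving the two plates above it in the magazine. Set it down gently, without dropping it, flat in the middle of the black rubber mat on the white microscope base, lengthwise in line with the mat, and let go.

Things in the scene. Friction and masses are not known exactly. Their poses are not given: they have to be found in the camera images.
- plate_center (a point): Centre (half-way up) of the bottom plate: aluminium, 110 long (its x) x 44 wide (its y) x 14 high mm, 130-250 g, level. Its -x end sticks 38-46 out of the magazine's front slot and overhangs, 24 above the bench, free below and beside it: grip its long sides about 36 from the centre. Pull it level along its -x; friction about 6 N; it is clear after 72. A spare plate lying alone is not meant.
- upper1: Identical plate lying on the bottom one, inside the magazine; origin at the centre of its underside, x along its length. When the bottom plate is out, it and the plate on it drop 14 mm and stay in the magazine, held back by the front lip (the slot under the lip is 20 high).
- upper2: Topmost plate, identical, origin at the centre of its underside, x along its length. It lies within the fixed magazine, centred on it: a white block 24 high with grey walls up to 64 above the bench, 122 (along the plates) x 62 mm outside, open on top. The plate's top is 66 above the bench.
- mat (a point): Centre of the top of the black rubber mat, 74 (its x) x 140 (its y) mm, its top 36 above the bench, z up; it lies on the low white fixed microscope base (200 x 230, 34 high). The plate's length goes along the mat's length, either way round. A steel socket 40 across, rising 14 above the mat, stands 105 from the mat's centre along the mat's +x.
Things that resemble listed ones, but are neither listed nor needed, are in the scene too. Leave any pink look-alike of the part that bears plate_center alone.

How it is judged (in metres and radians):
On the way:
1. the bottom plate is brought down onto the mat while still gripped (within 8 mm of lying on it) (contact force between the fingers and plate above 1 N and horizontal distance between plate_center and mat below 0.03 m and z of plate_center in the frame of mat below 0.015 m), for 0.05 s.
At the end, for the whole second after the job is handed in: The drawn bottom plate lies at rest flat on the mat (within 3 mm of resting height, tilt under 0.08 rad), its centre within 18 mm of the mat's centre, its length within 12 degrees of the mat's; both other plates are in the magazine within 25 mm of their start, the 14 mm drop included (horizontal distance between plate_center and mat below 0.018 m and z of plate_center in the frame of mat between 0.004 and 0.01 m and angle between the x axis of plate_center and the y axis of mat, either way round below 0.21 rad and angle between plate_center's own z axis and vertical below 0.08 rad and linear speed of plate below 0.02 m/s and distance of each of upper1, upper2 from where it was at the start of the episode below 0.025 m); the robot touches nothing.
It fails at once if a plate above was taken or pushed out of its place in the magazine (moved more than 35 mm) (distance of any of upper1, upper2 from where it was at the start of the episode above 0.035 m).
It also fails if it takes over 40 s, if anything falls off the work surface, if the arm or the gripper's body presses on something with over 40 N, if the wrist force passes 120 N, or if a joint passes its speed limit or range.

## Working session

There is one attempt and no reset: what is moved stays moved. The work goes in short steps, each a Python script; the robot and the scene stay as the last script left them, time stands still between calls to the robot, and variables do not carry over. Pictures are saved under pics/ and viewed, and the job is handed in when it is done.

```bash
ls; mkdir -p pics
python3 - <<'E'
from cell import ctrl
import cv2,numpy as np
for n in ("scene","top"):
    c=ctrl.read_camera(n); cv2.imwrite(f"pics/{n}1.png",c["frame"][:,:,::-1]); np.savez(f"{n}1.npz",**c)
    print(n,c["fx"],c["cx"],c["cy"],c["rvec"],c["tvec"])
print(ctrl.current_t(),ctrl.current_eef_rot())
E
```

```text
pics
scene 456.17193607111324 326.7038823462 240.38828589042996 [ 2.36016831  1.23221813 -0.34112464] [-0.29201988 -0.38097867  1.12611295]
top 551.6118500621169 321.19957830567387 233.28657668539017 [ 2.19535416 -2.20442703  0.07282984] [-0.02027595  0.54149756  0.90700064]
0.1 [[-9.31310424e-01 -4.25938520e-04  3.64226182e-01]
 [-3.64226431e-01  1.13569051e-03 -9.31309732e-01]
 [-1.69675312e-05 -9.99999264e-01 -1.21281848e-03]]
```

View pics/scene1.png

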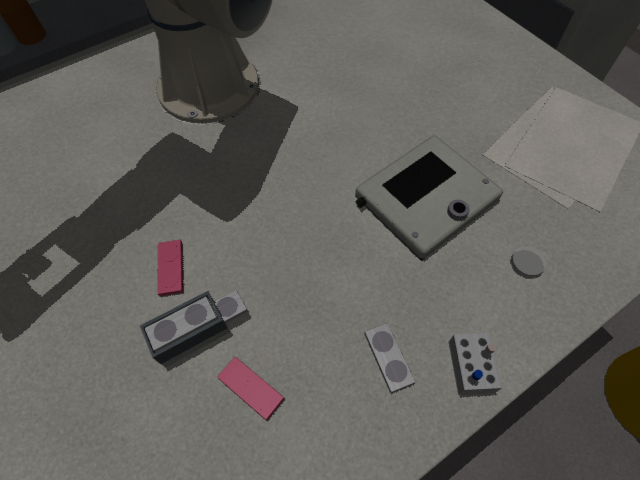

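View pics/top1.png

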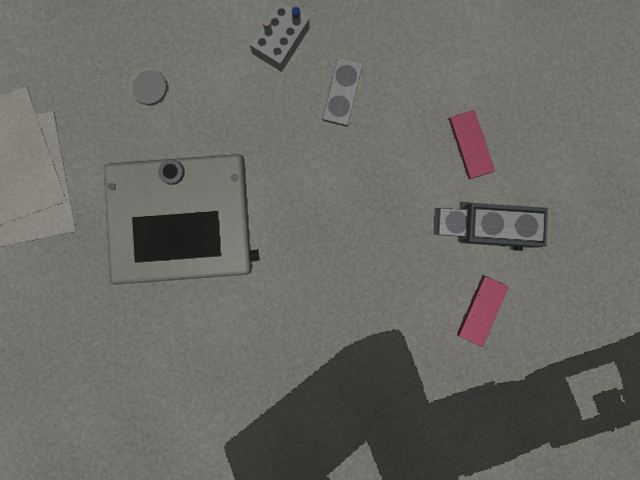

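Candidates for the bottom plate in the top view are the grey plate end sticking out of the magazine at (452,222), the lone spare plate at (343,92), and the pink look-alikes at (472,145) and (483,311). I choose (452,222) by the description. The mat is the black rectangle at about (177,236), and the socket is at (171,171). Next I'll check both in close crops.

Run:
```python
import cv2
t=cv2.imread("pics/top1.png")
cv2.imwrite("pics/c_mag.png",cv2.resize(t[190:260,425:559],None,fx=5.9,fy=5.9,interpolation=cv2.INTER_CUBIC))
cv2.imwrite("pics/c_mat.png",cv2.resize(t[145:290,95:265],None,fx=4,fy=4,interpolation=cv2.INTER_CUBIC))
```

```text
(no output)
```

View pics/c_mag.png

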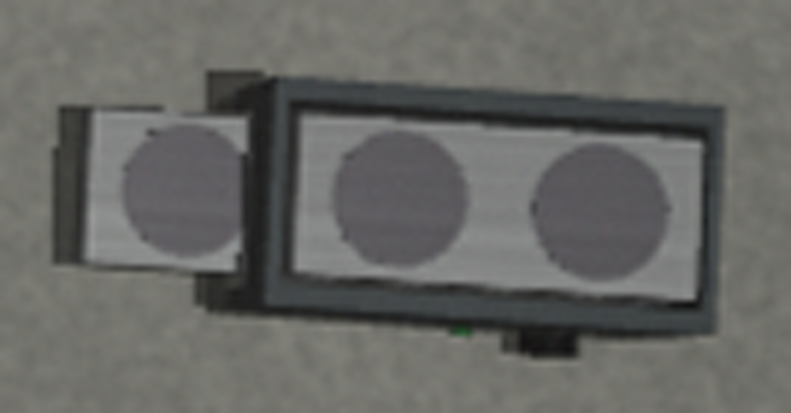

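View pics/c_mat.png

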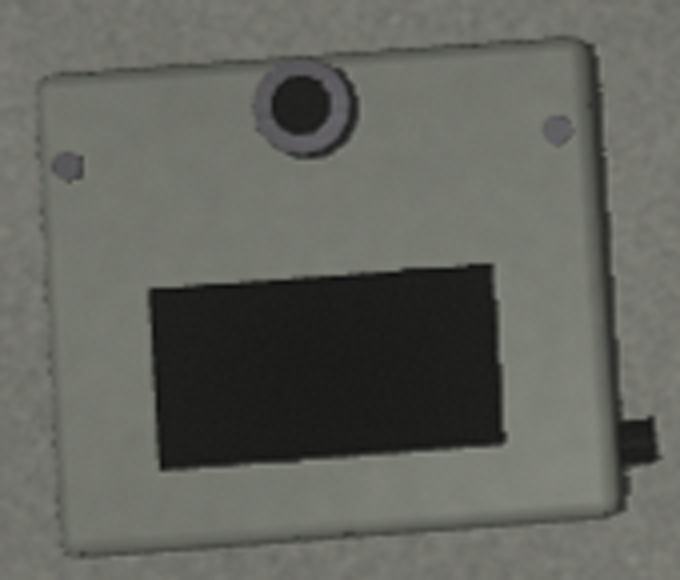

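The crops confirm it. The plate end, with a disc on it, protrudes left from the magazine slot, its end corners at crop (90,110) and (84,266). The mat corners are at crop (150,290), (492,264), (505,443) and (161,469), with the socket across the mat above it. Next I'll turn these into positions.

```bash
cat > h.py <<'E'
import numpy as np,cv2
def px2w(c,uv,z):
    R,_=cv2.Rodrigues(np.array(c["rvec"],float)); t=np.array(c["tvec"],float)
    uv=np.atleast_2d(uv).astype(float)
    d=np.c_[(uv[:,0]-c["cx"])/c["fx"],(uv[:,1]-c["cy"])/c["fy"],np.ones(len(uv))]@R
    o=-R.T@t
    return o+d*((z-o[2])/d[:,2])[:,None]
def depthw(c,u,v):
    R,_=cv2.Rodrigues(np.array(c["rvec"],float)); t=np.array(c["tvec"],float)
    z=float(np.median(c["depth"][int(v)-1:int(v)+2,int(u)-1:int(u)+2]))
    p=np.array([(u-c["cx"])/c["fx"]*z,(v-c["cy"])/c["fy"]*z,z]); return R.T@(p-t)
E
python3 - <<'E'
from h import *
np.set_printoptions(precision=4,suppress=True)
c={k:v for k,v in np.load("top1.npz").items()}
def mag(a): return (np.array(a)+.5)/5.9-.5+[425,190]
def mat(a): return (np.array(a)+.5)/4-.5+[95,145]
E=px2w(c,mag([(90,110),(84,266),(248,119),(240,271)]),.038)
U=px2w(c,mag([(300,112),(703,140),(697,300),(292,270)]),.066)
W=px2w(c,mag([(275,78),(725,107),(717,335),(263,308)]),.064)
M=px2w(c,mat([(150,290),(492,264),(505,443),(161,469)]),.036)
S=px2w(c,mat([(304,107)]),.050)
for n,P in (("end",E),("upper",U),("wall",W),("mat",M)):
    print(n,P[:,:2].tolist(),"c",P.mean(0),"sides",np.linalg.norm(P-np.roll(P,-1,0),axis=1))
ax=lambda v:np.degrees(np.arctan2(v[1],v[0]))
print("Plate -x dir: upper",ax(U[0]+U[3]-U[1]-U[2]),"wall",ax(W[0]+W[3]-W[1]-W[2]),"endsides",ax(E[0]-E[2]),ax(E[1]-E[3]))
print("mat y dir",ax(M[0]+M[3]-M[1]-M[2]),"socket",S,np.linalg.norm(S[0,:2]-M.mean(0)[:2]),ax(S[0]-M.mean(0)))
print("endmid",E[:2].mean(0))
for n,uv in (("plate",(452,222)),("upper",(510,224)),("mat",(177,236)),("bench",(350,250))): print(n,depthw(c,*uv))
E
```

```text
end [[0.5804973705315637, -0.21664641835812531], [0.5371620337392883, -0.21428346449345023], [0.5778463979534061, -0.2605840437776058], [0.5356100207391936, -0.25756987117365365]] c [ 0.5578 -0.2373  0.038 ] sides [0.0434 0.0616 0.0423 0.0607]
upper [[0.5769999765621752, -0.26687089080504944], [0.5690761049645807, -0.37562447839276364], [0.5259662827358668, -0.3728683915982035], [0.53445253344165, -0.2638823885071843]] c [ 0.5516 -0.3198  0.066 ] sides [0.109  0.0432 0.1093 0.0427]
wall [[0.5864257055756082, -0.26087232328180676], [0.5781769663581366, -0.382670260293994], [0.5166007761364594, -0.37886071306605223], [0.5243575491791462, -0.25644516913637727]] c [ 0.5514 -0.3197  0.064 ] sides [0.1221 0.0617 0.1227 0.0622]
mat [[0.5677853480708629, 0.28553195595844083], [0.5779502921623854, 0.14667498064608117], [0.5049258304611108, 0.14098967328637824], [0.4949898190114037, 0.28007250509616727]] c [0.5364 0.2133 0.036 ] sides [0.1392 0.0732 0.1394 0.073 ]
Plate -x dir: upper 85.69000466828409 wall 86.25025345444492 endsides 86.54725005013127 87.94656739550693
mat y dir 94.13650088468108 socket [[0.6403 0.2202 0.05  ]] 0.10415634218794709 3.7632970455796073
endmid [ 0.5588 -0.2155  0.038 ]
plate [ 0.5578 -0.2361  0.0385]
upper [ 0.5523 -0.3215  0.0658]
mat [0.5367 0.2122 0.0368]
bench [ 0.5136 -0.0714  0.0004]
```

The sizes agree: the plate reads 43 mm wide, the walls 122×62, the mat 139×73 with the socket 104 from its centre, the overhang 43, and the depth heights match. The fingertips would hit the mat in a deep grasp, because the TCP lies 19 mm past the grasp point. So I'll grip with the tips about 2 mm above the plate's underside. First I'll check reachability and look from above the plate end.

```bash
cat >> h.py <<'E'
def rot(jaw):
    a=np.radians(jaw); z=np.array([np.cos(a),np.sin(a),0]); y=np.array([0,0,-1.]); return np.c_[np.cross(y,z),y,z]
PD=86.3; d=np.array([np.cos(np.radians(PD)),np.sin(np.radians(PD)),0])
END=np.array([.5588,-.2155,0]); G=END-.019*d
MATC=np.array([.5364,.2133,0]); MD=94.1; md=np.array([np.cos(np.radians(MD)),np.sin(np.radians(MD)),0])
E
python3 - <<'E'
from cell import ctrl
from h import *
np.set_printoptions(precision=4,suppress=True)
z=lambda p,h:[p[0],p[1],h]
for s in (-90,90):
    for p,a in ((G,PD),(MATC+.036*md,MD)):
        for h in (.026,.12): print(s,h,ctrl.solve_ik(z(p,h),rot(a+s)))
s=-90
ctrl.move_ptp(z(G,.15),rot(PD+s))
ctrl.set_gripper(.72)
ctrl.hold(.2)
print(G,ctrl.current_t(),ctrl.current_position(),ctrl.current_wrist_force(),ctrl.current_finger_gap())
c=ctrl.read_camera("wrist"); print(c["tool_from_camera"],c["fx"],c["cx"],c["cy"])
cv2.imwrite("pics/w1.png",c["frame"][:,:,::-1]); np.savez("w1.npz",**c)
E
```

```text
-90 0.026 [-22.9489  31.669  103.5584  -0.      44.7725 -19.2489]
-90 0.12 [-22.9489  24.3442 100.7717  -0.      54.8841 -19.2489]
-90 0.026 [ 24.8789  30.6315 105.6017  -0.      43.7668  20.7789]
-90 0.12 [ 24.8789  23.1054 102.779   -0.      54.1156  20.7789]
90 0.026 [-22.9489  31.669  103.5584  -0.      44.7725 160.7511]
90 0.12 [-22.9489  24.3442 100.7717  -0.      54.8841 160.7511]
90 0.026 [  24.8789   30.6315  105.6017   -0.       43.7668 -159.2211]
90 0.12 [  24.8789   23.1054  102.779    -0.       54.1156 -159.2211]
[ 0.5576 -0.2345  0.    ] 2.6083 [ 0.5576 -0.2344  0.15  ] [-0.0339  0.108  -0.4476] 0.7219112364442538
[[-0.0006  0.966   0.2587 -0.0724]
 [ 0.0007 -0.2587  0.966  -0.1699]
 [ 1.      0.0008 -0.0005 -0.0003]
 [ 0.      0.      0.      1.    ]] 367.44785499196905 315.7789675130038 248.6031656941224
```

View pics/w1.png

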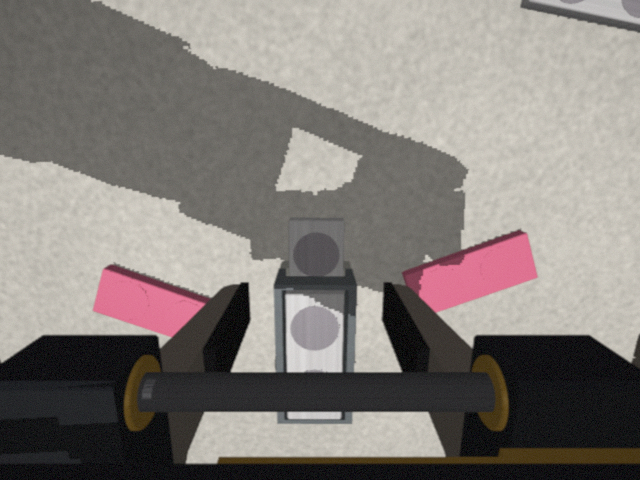

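The wrist view shows the plate end between the fingers, with its end corners at about (290,218) and (344,218). The black pads on the inner faces reach to the fingertips at about (249,285) and (384,285). The pink parts clear the fingers. I'll cross-check the end position with the wrist view, then descend and grip.

Run:
```python
from cell import ctrl
from h import *
np.set_printoptions(precision=4,suppress=True)
c=np.load("w1.npz"); T=c["tool_from_camera"]; R=ctrl.current_eef_rot(); p=np.array(ctrl.current_position())
R=np.array(R); RT=R@T[:3,:3]; o=R@T[:3,3]+p
P=[]
for u,v in ((290,218),(344,218)):
    dd=RT@np.array([(u-c["cx"])/c["fx"],(v-c["cy"])/c["fy"],1]); q=o+dd*(.038-o[2])/dd[2]; P.append(q); print(q)
print("mid",np.mean(P,0),"END",END)
hit=ctrl.movel([G[0],G[1],.06],rate=.15)
hit=ctrl.movel([G[0],G[1],.026],rate=.06,contact_N=6)
print(hit,ctrl.current_position(),ctrl.current_wrist_force())
```

```text
[ 0.5386 -0.2116  0.038 ]
[ 0.5804 -0.2143  0.038 ]
mid [ 0.5595 -0.213   0.038 ] END [ 0.5588 -0.2155  0.    ]
False [ 0.5576 -0.2345  0.0259] [-0.4078  0.3511 -0.9941]
```

Run:
```python
from cell import ctrl
from h import *
np.set_printoptions(precision=4,suppress=True)
ctrl.set_gripper(0.0); ctrl.hold(.2)
print("gap mm",92*ctrl.current_finger_gap(),ctrl.current_position(),np.array(ctrl.current_wrist_force()))
p=G+.012*d; ctrl.movel([p[0],p[1],.026],rate=.03)
print("gap",92*ctrl.current_finger_gap(),np.array(ctrl.current_wrist_force()),ctrl.current_t())
for n in ("wrist","top"):
    c=ctrl.read_camera(n); f=c["frame"][:,:,::-1]
    if n=="top": f=cv2.resize(f[170:280,380:560],None,fx=4,fy=4)
    cv2.imwrite(f"pics/g_{n}.png",f)
```

```text
gap mm 43.60767683912292 [ 0.5578 -0.2345  0.0263] [0.1441 0.5258 3.3797]
gap 43.8155793758535 [ 0.0205 -5.0058  2.0572] 5.3333
```

View pics/g_wrist.png

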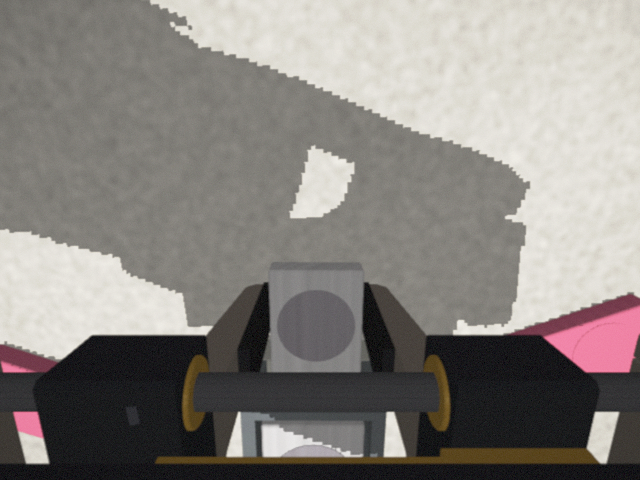

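The plate is gripped: the gap is 44 mm, the drag is 5 N as expected, and the plate's end (270–363, 265) sits squarely between the pads. I'll pull it clear.

Run:
```python
from cell import ctrl
from h import *
np.set_printoptions(precision=4,suppress=True)
p=G+.088*d; ctrl.movel([p[0],p[1],.026],rate=.05)
print("gap",92*ctrl.current_finger_gap(),np.array(ctrl.current_wrist_force()),ctrl.current_moment(),ctrl.current_t())
ctrl.movel([p[0],p[1],.13],rate=.1)
print("gap",92*ctrl.current_finger_gap(),np.array(ctrl.current_wrist_force()),ctrl.current_moment(),ctrl.current_t())
for n in ("wrist","top","scene"):
    c=ctrl.read_camera(n); np.savez(f"l_{n}.npz",**c)
    cv2.imwrite(f"pics/l_{n}.png",c["frame"][:,:,::-1])
```

```text
gap 43.47146446951545 [ 0.4314 -0.2899 -1.9367] [ 0.0315 -0.0691  0.0356] 7.1
gap 43.99925548870664 [-0.9472 -0.3061 -1.6156] [ 0.0313 -0.0708 -0.0119] 8.2917
```

View pics/l_wrist.png

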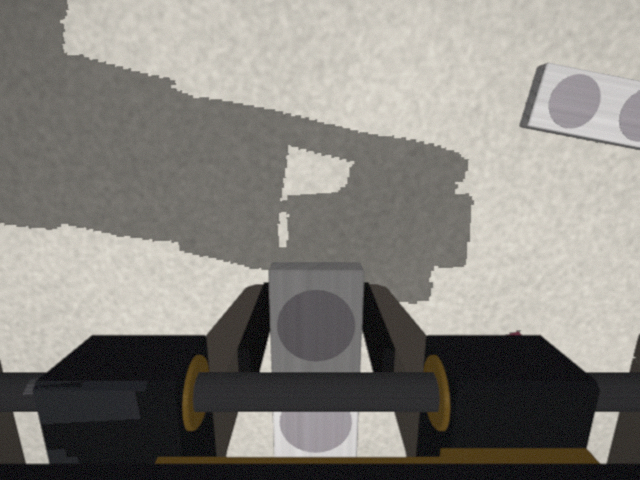

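View pics/l_scene.png

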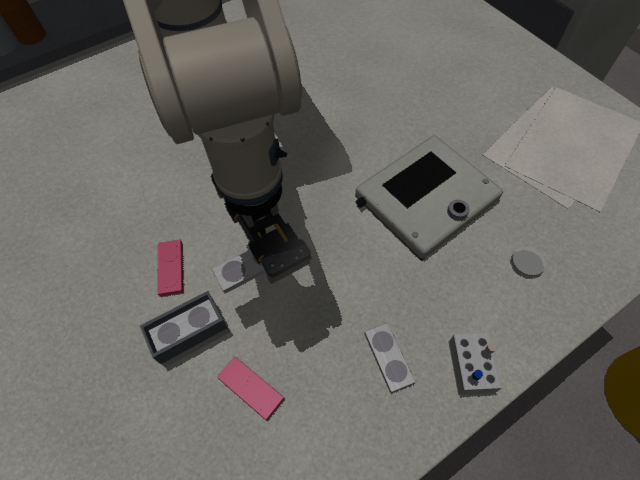

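View pics/l_top.png

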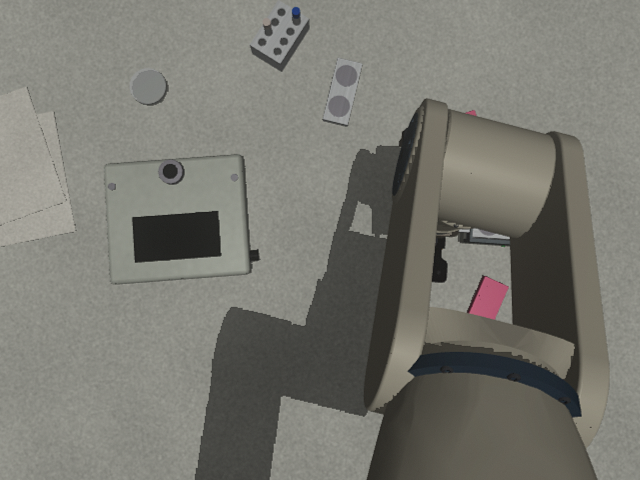

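The plate was drawn out level and has not sagged in the hand: its end edge is still at about row 265 with the same pixels as at the grip. In the scene view the two upper plates have dropped and remain in the magazine at (183,325). I'll measure the plate end relative to the TCP, then carry it over the mat.

Run:
```python
from cell import ctrl
from h import *
np.set_printoptions(precision=4,suppress=True)
c=np.load("l_wrist.npz"); T=c["tool_from_camera"]
for u,v,y in ((271,270,-.012),(361,270,-.012),(270,263,.002),(363,263,.002)):
    dd=T[:3,:3]@np.array([(u-c["cx"])/c["fx"],(v-c["cy"])/c["fy"],1]); o=T[:3,3]
    print("tool coords of end corner",o+dd*(y-o[1])/dd[1])
t=MATC+.036*md
ctrl.move_ptp([t[0],t[1],.13],rot(MD-90))
ctrl.movel([t[0],t[1],.065],rate=.08)
ctrl.hold(.2)
print("gap",92*ctrl.current_finger_gap(),ctrl.current_position(),np.array(ctrl.current_wrist_force()),ctrl.current_t())
for n in ("wrist","scene","top"):
    c=ctrl.read_camera(n); np.savez(f"m_{n}.npz",**c)
    f=c["frame"][:,:,::-1]
    if n=="scene": f=cv2.resize(f[110:280,300:520],None,fx=3.5,fy=3.5)
    cv2.imwrite(f"pics/m_{n}.png",f)
```

```text
tool coords of end corner [-0.0201 -0.012  -0.0206]
tool coords of end corner [-0.0201 -0.012   0.0201]
tool coords of end corner [-0.0191  0.002  -0.0228]
tool coords of end corner [-0.0191  0.002   0.0227]
gap 43.71236235616653 [0.5342 0.2494 0.0656] [-0.1497  0.1316 -1.1719] 11.075
```

View pics/m_wrist.png

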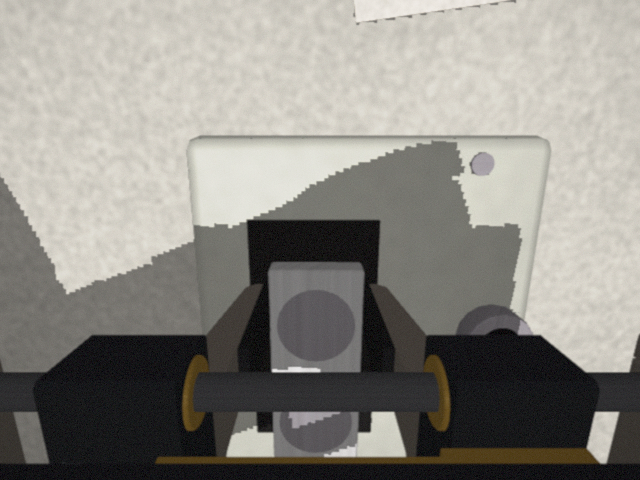

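View pics/m_scene.png

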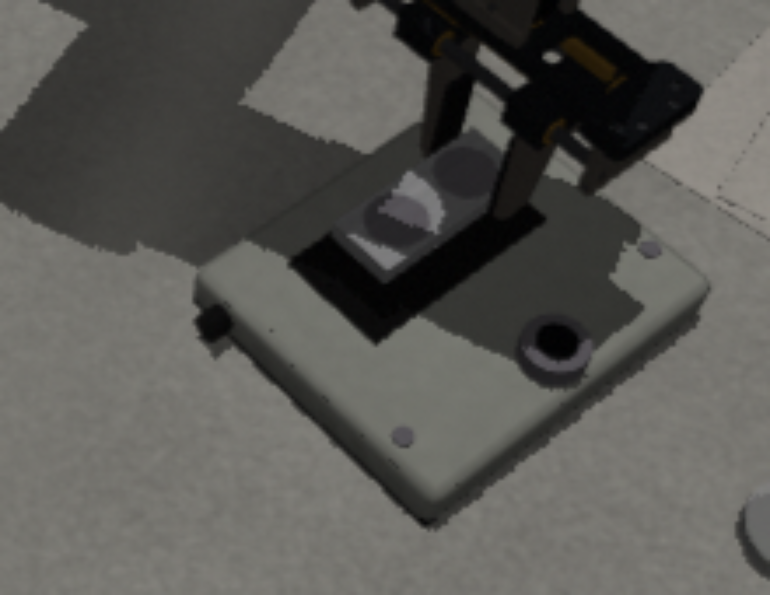

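The plate is centred over the mat and square to it. In the wrist view the mat edge spans 248–380 and the plate 270–363, and the plate's end is 19.5 mm from the TCP against 19 planned. I'll lower it with contact detection.

Run:
```python
from cell import ctrl
from h import *
np.set_printoptions(precision=4,suppress=True)
t=MATC+.036*md
ctrl.movel([t[0],t[1],.046],rate=.05)
hit=ctrl.movel([t[0],t[1],.0365],rate=.012,contact_N=4)
ctrl.hold(.2)
print(hit,"gap",92*ctrl.current_finger_gap(),ctrl.current_position(),np.array(ctrl.current_wrist_force()),ctrl.current_t())
c=ctrl.read_camera("scene"); cv2.imwrite("pics/d_scene.png",cv2.resize(c["frame"][110:280,300:520,::-1],None,fx=3.5,fy=3.5))
```

```text
True gap 43.59408395206978 [0.5338 0.2492 0.0383] [-0.1172  0.3725  5.4487] 12.5917
```

View pics/d_scene.png

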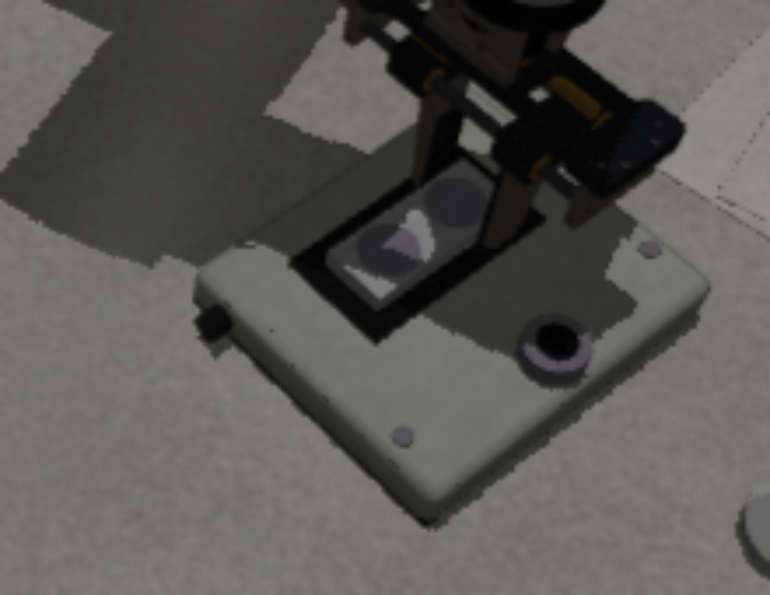

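The plate made contact at TCP z = 0.0383, against 0.038 expected for lying on the mat. The picture shows it lying flat in the middle of the mat. I'll release it and retreat.

Run:
```python
from cell import ctrl
from h import *
np.set_printoptions(precision=4,suppress=True)
ctrl.set_gripper(.72); ctrl.hold(.2)
p=ctrl.current_position()
ctrl.movel([p[0],p[1],.2],rate=.1)
q=np.array(ctrl.current_q()); q[0]=-68; ctrl.goto_joints(q.tolist()); ctrl.hold(.3)
print(ctrl.current_t(),ctrl.current_wrist_force())
c=ctrl.read_camera("top"); np.savez("f_top.npz",**c); f=c["frame"][:,:,::-1]
cv2.imwrite("pics/f_top.png",f); cv2.imwrite("pics/f_mat.png",cv2.resize(f[145:290,95:265],None,fx=4,fy=4,interpolation=cv2.INTER_CUBIC))
```

```text
18.4167 [0.3884 0.3228 0.7513]
```

View pics/f_mat.png

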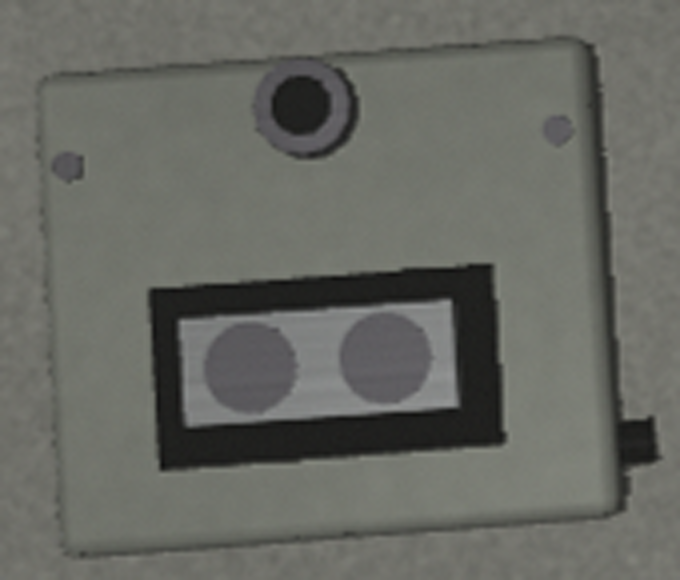

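View pics/f_top.png

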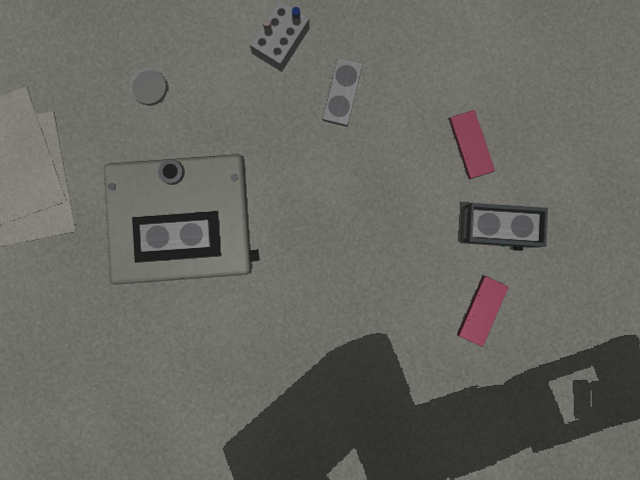

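The plate lies in the mat with its corners at crop (178,319), (452,298), (461,408) and (185,428). The two upper plates are still inside the magazine walls at (506,224). I'll check this numerically, then hand in.

Run:
```python
from cell import ctrl
from h import *
np.set_printoptions(precision=4,suppress=True)
c={k:v for k,v in np.load("f_top.npz").items()}
mat=lambda a:(np.array(a)+.5)/4-.5+[95,145]
P=px2w(c,mat([(178,319),(452,298),(461,408),(185,428)]),.050)
v=P[0]+P[3]-P[1]-P[2]
off=np.linalg.norm((P.mean(0)-MATC)[:2]); ang=np.degrees(np.arctan2(v[1],v[0]))-MD
print("centre",P.mean(0),"off mm",1e3*off,"ang",ang,"sides",np.linalg.norm(P-np.roll(P,-1,0),axis=1))
for uv in ((144,238),(205,234),(175,236),(506,224)): print(depthw(c,*uv))
for uv in (((489,223),(522,225)),): print("upper disc mid",px2w(c,uv,.052).mean(0))
c0={k:v for k,v in np.load("top1.npz").items()}
print("before",px2w(c0,((492.5,223),(526,225)),.066).mean(0))
if off<.01 and abs(ang)<6: ctrl.hand_in(); print("handed in",ctrl.current_t())
```

```text
centre [0.537  0.2131 0.05  ] off mm 0.6300459198361703 ang -0.03373262268655708 sides [0.1097 0.0443 0.1102 0.0438]
[0.533  0.2616 0.0498]
[0.539  0.1641 0.0505]
[0.536  0.212  0.0504]
[ 0.5532 -0.3196  0.0529]
upper disc mid [ 0.5533 -0.3191  0.052 ]
before [ 0.5523 -0.3202  0.066 ]
the job is handed in; nothing more can be done
the job is handed in; nothing more can be done
```

The bottom plate is out of the magazine and lying flat in the middle of the mat, and I handed the job in just after 18.4 s of the 40 s. I gripped the protruding end high, so the fingertips cleared the mat, and pulled it level against about 5 N of drag. I then set it down while still gripped, stopping at contact, and let go and backed off.

The last checks, all from the top camera:
- **Position:** the plate's centre is about 0.6 mm from the mat's centre, and its length is within 0.1° of the mat's.
- **Flatness:** its top reads 50 mm above the bench at both ends and the middle, which is resting height.
- **Upper plates:** the topmost plate dropped 14 mm and moved only about 1–2 mm sideways. The lower one is hidden beneath it, so I judged it from the topmost plate's drop.

No check failed or disagreed. The hand-in call gives no verdict and ended the script before it could print the exact hand-in time.

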